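Scan a coffee-bean jar at the bar's stock scanner

TASK

Book the labelled bean jar in at the scan station: push the turntable's handle round so that the white code label squarely faces the scanner window, slide the carriage fully home towards the scanner, and then press the green button on the scanner all the way down and let it come up again. Keep the jar standing upright in the middle of its turntable and leave the two other jars and the metal cup where they are.

Things in the scene. Friction and masses are not known exactly. Their poses are not given: they have to be found in the camera images.
- jar_center (a point): centre (half-way up) of the bean jar to scan: dark brown, 84 mm diameter, 85 mm high, wooden lid, 0.5 kg, too wide to grasp; it stands loose on the turntable and turns with it (at any angle to the handle). Its x axis points from its middle out through the label; z is up. A white stripe on the lid runs from the middle towards the label
- jar_label (a point): middle of the white code label (with black bars, about 68 mm wide round the jar and 50 mm high) on the jar's side, 42 mm from the jar's axis, half-way up the jar
- turntable_top (a point): centre of the top face of the dark wooden turntable (120 mm diameter, 10 mm thick), on its vertical axis, 42 mm above the table; it rides on the carriage. Its x axis points along the arm towards the handle
- handle_top (a point): centre of the top of the turntable's handle: upright steel post with blue top, 16 mm diameter, 100 mm from the turntable's axis, top 98 mm above the table, free for 56 mm below that (a flat arm, its top 42 mm above the table, joins it to the turntable). 0.6 N at the post turns it, either way, more than a full turn; it stays where it is left
- turntable (a joint): angle of the turntable on the carriage (rad), growing anticlockwise seen from above; it turns with light friction and has no detents
- carriage (a joint): travel of the aluminium carriage (140 x 140 mm, top 30 mm above the table) along the station's rails (m): 0 farthest from the scanner, 0.120 fully home against its stop. About 3 N moves it; it stays where it is left. It carries the turntable, the handle and the push plate
- push_plate (a point): middle of the top edge of the outer face (turned away from the scanner) of the carriage's orange upright push plate: 70 mm wide across the slide, 12 mm thick, top 88 mm above the table, 156 mm behind the turntable's axis; the handle swings clear of it. Its y axis points along the slide to the scanner. Push this face along y. The base plate below is 10 mm thick
- scanner_window (a point): centre of the scanner's black window with red light bar, 72 mm above the table. The scanner is a fixed white block 100 mm wide, 80 mm deep, top 100 mm above the table. The point's y axis points along the slide, from turntable into scanner: the label faces the window when the jar's x axis lies along this y. With the carriage home the turntable's axis is 130 mm in front of the window
- scan_button_top (a point): centre of the top of the round green push button (32 mm diameter) in a black housing on top of the scanner, pressed straight down
- scan_button (a joint): travel of the green button (m): 0 up, 0.006 fully down; springs back; 5 N presses it fully
- spare_jar_a_center (a point): centre of a spare jar of dark beans without label (84 mm diameter, 85 mm high), standing on the table; leave alone
- spare_jar_b_center (a point): centre of a spare jar of pale beans without label (84 mm diameter, 85 mm high), standing on the table; leave alone
- cup_center (a point): centre of a dark metal tasting cup (64 mm diameter, 65 mm high) standing on the table; leave alone
Not all that is in view belongs to the job. What is shaped like the part that bears jar_center but purple or yellow is not meant.

How it is judged:
By the outcome, as a careful person would: the job done as asked, in the order asked, and still so for the second after the job is handed in, with the robot touching nothing.
It also fails if it takes over 72 s, if anything falls off the work surface, if the arm or the gripper's body presses on something with over 40 N, if the wrist force passes 120 N, or if a joint passes its speed limit or range.

ROBOT

A 7-joint arm with a two-finger parallel gripper is mounted at the origin on the work surface. World frame = base frame: x ahead of the robot, y to its left, z up, the work surface at z = 0. Lengths are in m, angles in rad, forces in N, time in s.
With the tool pointing down it reaches from about 0.425 to 0.875 m from the base axis. Payload 9.9 kg.
Tool frame: the origin (TCP) lies on the centre line of the jaws, within the pads' length; the fingertips stand arm.finger_overhang ahead of it and the grasp point (between the pads) lies 11 mm behind it (arm.finger_overhang is the distance from the TCP to the fingertips, in m); z points along the fingers, y is the line along which they close (so a half turn about z gives the same grasp; the last joint's range is limited). The gripper opens to 85 mm and grips with 20 to 120 N. Pads are 22 mm wide; open, the fingers measure 114 mm over their backs; the gripper's body (76 mm by 85 mm) begins 54 mm behind the grasp point. The pads swing forward as they close: fully open they stand 13 mm farther back than shut.
Start: joints at [-1.251, 0.576, 0.025, 1.437, -0.015, 1.129, -0.057], TCP at [0.265, 0.621, 0.239] pointing down, gripper open.
Joint ranges: [-2.76, 2.76], [-0.34, 2.15], [-1.52, 1.57], [0.19, 2.46], [-1.09, 4.23], [0.17, 1.99], [-2.82, 2.82]. Speed limits (rad/s): [2.22, 2.22, 3.01, 3.01, 3.14, 3.14, 3.14].

INTERFACE

Orientations are given as a rotation vector (axis times angle).
In Python, from station import get_state, capture, camera_info, job_done, spotter, arm gives the robot as it stands. The module is installed in compiled form; this text tells all that it offers.
- The arm moves only by the shell command python3 -m handwheel 'ROWS' [FORCE]. ROWS is JSON, a list of rows, each an object with "gripper": the opening, from -1 (shut) to 1 (fully open), so that 0 is half open; "translation": the shift along the tool's x, y, z in m, a list of three; "roll": the turn about the tool's z in rad. A call has 1 to 10 rows; each row shifts and turns the commanded pose from where the row before left it, along the tool's axes as they then stand; what a row does not reach is not made up. A row lasts 1/8 s, in which the tool goes at most 62.5 mm and 10.7 degrees, less where a joint would pass 70% of its speed; a pose out of reach is approached as far as the arm can. A call with a gripper value outside its range is refused whole. The fingers move at their own pace and stop on an object; FORCE is the grip in N (left out, the last holds). Time passes only in rows, so rows that do not move let the fingers close. It gives the time, the measured TCP pose, the force, the opening and the grip force at its end, in the units of the state.
- get_state(): the state, without advancing time (a new reading comes with each control period).
- capture(name): name is "scene" or "top" or "wrist"; returns the picture (480x640x3 uint8, red, green, blue); there is no depth.
- camera_info(name): a dict with "K" (3x3 intrinsics, pixels), "camera_from_world" (4x4, takes a point from world to camera coordinates); the wrist camera has in their place "T_tool_cam" (4x4, takes a point from camera to tool coordinates, whose origin is the TCP and whose axes are the flange's). Camera axes: x right, y down, z forward; pixel columns grow to the right and rows downward; lengths in m; the calibration is good to about 2 mm. A picture is of the moment at which its call begins: read the wrist's pose just before it. camera_info takes no time and is no camera call.
- job_done(): hands the job in; it is judged then, once.
Trained networks look in the newest picture that a camera, given by its name, has taken for a name from the list of things; names that differ only in an ending like _2 or _b are one class to them, and where a whole thing is asked for, a point or a joint stands for the part that bears it (a point fixed in the world has none). Each returns a list of dicts, best first, with "score" (0 to 1); they miss things now and then, are a little off and sometimes report something else, mostly with a low value. They report only what shows in the picture. A call takes as long as a camera call. They do not tell look-alikes from the thing itself.
- spotter.masks_of(label, camera): "mask" (480x640 bool, what is visible of it) and "extent" ([left, top, right, bottom] in pixels, round what is visible of it).
The state is a dict: "time_s": time; "joints": joint angles; "qd": joint speeds; "joint_torque": joint torques, N m; "ee_pos": TCP position; "ee_rot": TCP orientation; "ft_force": force on the tool from outside, world axes, zero at the start; "moment": the same for the moment, N m; "grip_width": finger opening in m; "finger_force": force on a finger pad.
Only numpy, scipy, OpenCV 4.12 (cv2) and the standard library are available. Lean on these libraries where they do the work, as an engineer would, in place of code of your own. Each camera call takes 0.05 s, during which the arm holds its last target. There are 200 camera calls.

## Working session

There is one attempt and no reset: what is moved stays moved. The work goes in short steps, Python scripts to look and compute and a shell command to move; the robot and the scene stay as the last step left them, time stands still between calls to the robot, and variables do not carry over. Pictures are saved under pics/ and viewed, at most 10 in all, crops included, and the job is handed in when it is done.

```bash
mkdir -p pics
python3 - <<'E'
from station import *
import cv2, numpy as np
s=get_state()
for k in ('time_s','ee_pos','ee_rot','ft_force','grip_width'): print(k,np.round(s[k],4))
print(arm.finger_overhang)
for c in ('scene','top'):
    im=capture(c); cv2.imwrite(f'pics/{c}0.png',im[:,:,::-1]); i=camera_info(c); print(c,np.round(i['K'],1).tolist(),np.round(i['camera_from_world'],3).tolist())
    for l in ('jar_center','handle_top','turntable_top','push_plate','scanner_window','scan_button_top','cup_center','jar_label'):
        print(l,[(round(d['score'],2),[int(v) for v in d['extent']]) for d in spotter.masks_of(l,c)])
E
```

```text
time_s 0.0
ee_pos [0.265  0.6203 0.2384]
ee_rot [-6.2990e-01 -3.0775e+00  2.6000e-03]
ft_force [ 0.2022  0.5271 -0.8066]
grip_width 0.0855
0.008
scene [[500.0, 0.0, 319.7], [0.0, 500.0, 241.7], [0.0, 0.0, 1.0]] [[-0.579, 0.815, 0.002, 0.264], [0.545, 0.388, -0.743, -0.297], [-0.607, -0.429, -0.669, 1.432], [0.0, 0.0, 0.0, 1.0]]
jar_center [(0.94, [289, 151, 325, 200]), (0.85, [229, 181, 273, 238]), (0.78, [327, 171, 368, 219])]
handle_top [(0.76, [227, 214, 281, 254]), (0.51, [229, 181, 273, 240])]
turntable_top [(0.59, [229, 212, 281, 255]), (0.44, [231, 179, 275, 239])]
push_plate [(0.93, [183, 179, 297, 261]), (0.56, [229, 211, 284, 254])]
scanner_window [(0.69, [153, 180, 416, 316])]
scan_button_top []
cup_center [(0.76, [430, 257, 464, 302])]
jar_label [(0.72, [229, 183, 273, 237]), (0.61, [291, 152, 325, 200]), (0.19, [428, 259, 461, 301])]
top [[561.9, 0.0, 321.0], [0.0, 561.9, 246.1], [0.0, 0.0, 1.0]] [[-0.085, -0.996, -0.004, 0.139], [-0.976, 0.084, -0.2, 0.592], [0.2, -0.013, -0.98, 1.092], [0.0, 0.0, 0.0, 1.0]]
jar_center [(0.9, [337, 328, 382, 376]), (0.66, [382, 219, 431, 266]), (0.61, [398, 329, 445, 373])]
handle_top [(0.57, [353, 222, 434, 275])]
turntable_top [(0.87, [356, 222, 432, 278]), (0.3, [193, 287, 227, 322])]
push_plate [(0.63, [355, 207, 484, 289])]
scanner_window [(0.78, [236, 189, 507, 337])]
scan_button_top [(0.65, [256, 274, 273, 288])]
cup_center [(0.81, [196, 290, 228, 319]), (0.62, [256, 273, 273, 290])]
jar_label [(0.89, [340, 332, 384, 373]), (0.79, [382, 216, 432, 267]), (0.68, [396, 333, 448, 372])]
```

Run:
```python
import cv2
a=cv2.imread('pics/top0.png')[170:350,170:520]; b=cv2.imread('pics/scene0.png')[130:330,140:480]
a=cv2.resize(a,None,fx=2.2,fy=2.2,interpolation=2);cv2.imwrite('pics/a.png',a)
cv2.imwrite('pics/b.png',cv2.resize(b,None,fx=2.2,fy=2.2,interpolation=2))
```

```text
(no output)
```

View pics/a.png

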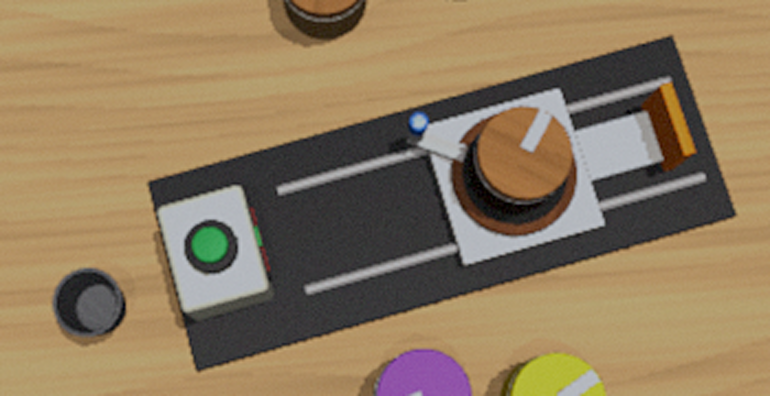

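View pics/b.png

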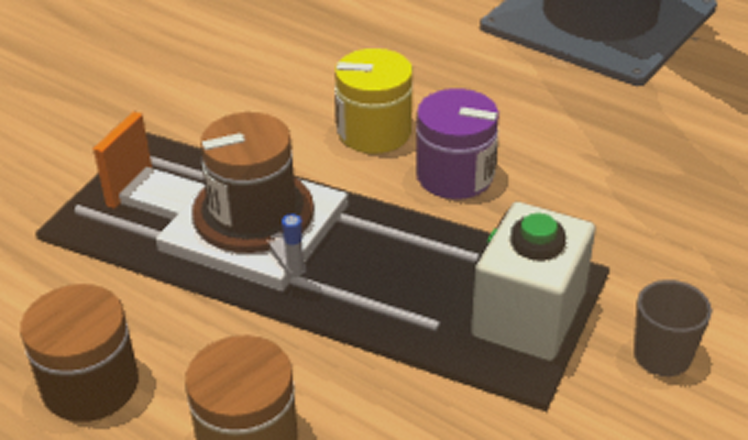

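The scan jar is the brown one with the lid stripe on the turntable (top px ~408,240). Look-alikes are yellow (~423,350), purple (~360,350) and the plain brown spares. The handle's blue top is at about (360,226), the orange plate at about (475,225) and the green button at (265,281).

```bash
cat > h.py <<'E'
from station import *
import cv2, numpy as np
from scipy.spatial.transform import Rotation as R
def cam(name,s=None):
    i=camera_info(name); K=np.array(i['K'])
    if 'camera_from_world' in i: return K,np.array(i['camera_from_world'])
    T=np.eye(4); T[:3,:3]=R.from_rotvec(s['ee_rot']).as_matrix(); T[:3,3]=s['ee_pos']
    return K,np.linalg.inv(T@np.array(i['T_tool_cam']))
def unproj(c,px,z):
    K,M=c; px=np.atleast_2d(px).astype(float)
    d=(np.linalg.inv(K)@np.c_[px,np.ones(len(px))].T).T@M[:3,:3]
    o=-M[:3,:3].T@M[:3,3]
    return (o+d*((z-o[2])/d[:,2])[:,None])[:,:2]
def proj(c,P):
    K,M=c; P=np.atleast_2d(P); q=(P@M[:3,:3].T+M[:3,3])@K.T; return q[:,:2]/q[:,2:]
def blob(im,lo,hi,roi=None):
    h=cv2.cvtColor(im,cv2.COLOR_RGB2HSV); m=cv2.inRange(h,lo,hi)
    if roi is not None:
        k=np.zeros_like(m); l,t,r,b=roi; k[t:b,l:r]=1; m=m*k
    n,lab,st,ce=cv2.connectedComponentsWithStats(m)
    j=1+np.argmax(st[1:,4]); ys,xs=np.where(lab==j)
    return ce[j],st[j],np.c_[xs,ys]
BLUE=((105,110,60),(130,255,255)); GREEN=((50,110,50),(80,255,255)); ORANGE=((8,190,150),(20,255,255)); WHITE=((0,0,150),(180,50,255))
E
python3 - <<'E'
from h import *
im=cv2.imread('pics/top0.png')[:,:,::-1].copy(); c=cam('top')
for n,col,roi,z in (('blue',BLUE,(340,200,380,250),.098),('green',GREEN,(240,260,275,300),.115),('orange',ORANGE,(455,195,500,260),.088),('stripe',WHITE,(398,217,425,243),.127)):
    ce,st,p=blob(im,*col,roi); u=unproj(c,p,z); m=u.mean(0); w,v=np.linalg.eigh(np.cov(u.T))
    print(n,ce.round(1),st,m.round(4),'axis',v[:,1].round(3),'len',np.sqrt(12*w).round(4))
X=lambda x,y,z:unproj(c,[(x/2.2+170,y/2.2+170)],z)[0]
r1=X(278,190,.01)-X(670,82,.01); r2=X(308,290,.01)-X(705,178,.01)
print('rails',[ (r/np.linalg.norm(r)).round(3) for r in (r1,r2)], [np.degrees(np.arctan2(r[1],r[0])).round(2) for r in (r1,r2)])
print('lid',X(523,153,.127))
E
```

```text
blue [359.7 225.7] [356 221  10  11  42] [0.6284 0.0085] axis [-0.954  0.299] len [0.0186 0.0222]
green [265.  280.8] [257 273  17  17 226] [0.5313 0.2025] axis [-0.802 -0.597] len [0.028 0.029]
orange [477.7 223.5] [470 208  16  33 167] [ 0.615  -0.2295] axis [-0.98  -0.197] len [0.0115 0.0689]
stripe [413.8 224.9] [398 217  27  22 220] [ 0.6142 -0.0937] axis [-0.818  0.576] len [0.0378 0.0468]
rails [array([-0.187,  0.982]), array([-0.189,  0.982])] [np.float64(100.79), np.float64(100.9)]
lid [ 0.58622176 -0.07871176]
```

```bash
python3 -m handwheel '[{"gripper":-0.2,"translation":[-0.02,-0.015,0],"roll":0},{"gripper":-0.2,"translation":[-0.041,-0.03,0],"roll":0},{"gripper":-0.2,"translation":[-0.041,-0.03,0],"roll":0},{"gripper":-0.2,"translation":[-0.041,-0.03,0],"roll":0},{"gripper":-0.2,"translation":[-0.041,-0.03,0],"roll":0},{"gripper":-0.2,"translation":[-0.041,-0.03,0],"roll":0},{"gripper":-0.2,"translation":[-0.041,-0.03,0],"roll":0},{"gripper":-0.2,"translation":[-0.041,-0.03,0],"roll":0},{"gripper":-0.2,"translation":[-0.041,-0.03,0],"roll":0},{"gripper":-0.2,"translation":[-0.041,-0.03,0],"roll":0}]'
python3 -m handwheel '[{"gripper":-0.2,"translation":[-0.041,-0.03,0],"roll":0},{"gripper":-0.2,"translation":[-0.041,-0.03,0],"roll":0},{"gripper":-0.2,"translation":[0,0,0],"roll":0.18},{"gripper":-0.2,"translation":[0,0,0],"roll":0.18},{"gripper":-0.2,"translation":[0,0,0],"roll":0.18},{"gripper":-0.2,"translation":[0,0,0],"roll":0.18},{"gripper":-0.2,"translation":[0,0,0],"roll":0.18},{"gripper":-0.2,"translation":[0,0,0],"roll":0.18},{"gripper":-0.2,"translation":[0,0,0],"roll":0.18},{"gripper":-0.2,"translation":[0,0,0],"roll":0.18}]'
python3 - <<'E'
from h import *
s=get_state(); im=capture('wrist'); cv2.imwrite('pics/w1.png',im[:,:,::-1]); np.save('pics/w1.npy',np.r_[s['ee_pos'],s['ee_rot']])
m=R.from_rotvec(s['ee_rot']).as_matrix(); print(s['ee_pos'],'y ang',np.degrees(np.arctan2(m[1,1],m[0,1])),m[:,2],s['joints'],s['grip_width'])
c=cam('wrist',s); print(proj(c,[[.5864,-.0822,.127],[.6284,.0085,.098],[.615,-.2295,.088]]))
E
```

```text
time_s: 2.15
ee_pos: [0.5117, 0.2044, 0.2396]
ee_rot: [0.63, 3.077, 0.001]
ft_force: [0.3, 0.7, -0.5]
grip_width: 0.0341
finger_force: 0.0
time_s: 3.4
ee_pos: [0.5628, 0.1185, 0.2394]
ee_rot: [2.509, 1.891, 0.0]
ft_force: [0.4, 0.9, 0.2]
grip_width: 0.034
finger_force: 0.0
[0.56280153 0.11847442 0.23941705] y ang -15.97331568036267 [ 1.89019238e-04  1.38827896e-04 -9.99999972e-01] [-0.61046236  0.46605198  0.49118329  1.72056193 -0.25185357  1.0177764
 -0.3091707 ] 0.03398134633787807
[[415.91001561 450.0138154 ]
 [434.92216742 327.23508346]
 [462.96354425 520.43974721]]
```

View pics/w1.png

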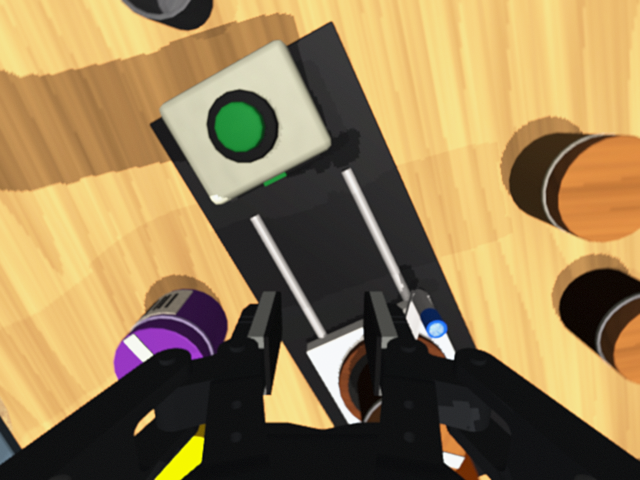

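The wrist view agrees: the blue handle top is at (435,325), where it was predicted. Now I measure the stripe angle and plan.

```bash
cat >> h.py <<'E'
def stripe(im,c,ax):
    h=cv2.cvtColor(im,cv2.COLOR_RGB2HSV); yy,xx=np.mgrid[:480,:640]; u=unproj(c,np.c_[xx.ravel(),yy.ravel()],.127)
    k=(np.linalg.norm(u-ax,axis=1)<.045)&(cv2.inRange(h,(0,0,140),(180,70,255)).ravel()>0)
    m=(k.reshape(480,640)*255).astype(np.uint8); n,lab,st,ce=cv2.connectedComponentsWithStats(m)
    j=1+np.argmax(st[1:,4]); p=u[lab.ravel()==j]; w,v=np.linalg.eigh(np.cov(p.T)); a=v[:,1]; 
    if a@(p.mean(0)-ax)<0:a=-a
    return len(p),p.mean(0).round(4),np.sqrt(12*w).round(4),round(np.degrees(np.arctan2(a[1],a[0])),2),round(np.degrees(np.arctan2(*(p.mean(0)-ax)[::-1])),2)
def tool(target,s):
    m=R.from_rotvec(s['ee_rot']).as_matrix(); return (m.T@(np.array(target)-s['ee_pos'])).round(4), round(np.degrees(np.arctan2(m[1,1],m[0,1])),2)
E
python3 - <<'E'
from h import *
im=cv2.imread('pics/top0.png')[:,:,::-1].copy(); print(stripe(im,cam('top'),np.array([.586,-.081])))
im=cv2.imread('pics/scene0.png')[:,:,::-1].copy(); print(stripe(im,cam('scene'),np.array([.586,-.081])))
print(tool([.6284,.0085,.18],get_state()))
E
```

```text
(220, array([ 0.6067, -0.0977]), array([0.0406, 0.0563]), np.float64(-122.97), np.float64(-38.91))
(73, array([ 0.6045, -0.0913]), array([0.0133, 0.0384]), np.float64(-33.44), np.float64(-29.05))
(array([-0.0871,  0.0942,  0.0593]), np.float64(-16.45))
```

```bash
python3 -m handwheel '[{"gripper":-0.2,"translation":[-0.029,0.0314,0],"roll":0},{"gripper":-0.2,"translation":[-0.029,0.0314,0],"roll":0},{"gripper":-0.2,"translation":[-0.029,0.0314,0],"roll":0},{"gripper":-0.2,"translation":[0,0,0.03],"roll":0.15},{"gripper":-0.2,"translation":[0,0,0.04],"roll":0},{"gripper":-0.2,"translation":[0,0,0],"roll":0}]'
python3 - <<'E'
from h import *
s=get_state(); im=capture('wrist'); cv2.imwrite('pics/w2.png',im[:,:,::-1]); c=cam('wrist',s)
print(tool([.6284,.0085,.068],s)); ce,st,p=blob(im,*BLUE); print(ce,st,unproj(c,ce,.098), proj(c,[[.6284,.0085,.098]]))
E
```

```text
time_s: 4.2
ee_pos: [0.6283, 0.0096, 0.1669]
ee_rot: [-2.634, -1.707, 0.007]
ft_force: [0.4, 1.2, 0.1]
grip_width: 0.0342
finger_force: 0.0
(array([-0.0007,  0.0011,  0.0988]), np.float64(-24.09))
[325.3588907  252.10929853] [313 236  28  38 613] [[0.63068115 0.01234861]] [[324.45511802 259.35292632]]
```

```bash
python3 -m handwheel '[{"gripper":-0.2,"translation":[0,0,0.025],"roll":0},{"gripper":-0.2,"translation":[0,0,0.035],"roll":0},{"gripper":-0.2,"translation":[0,0,0.035],"roll":0},{"gripper":-0.4,"translation":[0,0,0],"roll":0},{"gripper":-0.4,"translation":[0,0,0],"roll":0}]'
python3 -m handwheel '[{"gripper":-0.4,"translation":[0,-0.005,0],"roll":0},{"gripper":-0.4,"translation":[-0.0003,-0.007,0],"roll":-0.07},{"gripper":-0.4,"translation":[-0.0007,-0.0105,0],"roll":-0.105},{"gripper":-0.4,"translation":[-0.0007,-0.0105,0],"roll":-0.105},{"gripper":-0.4,"translation":[-0.0007,-0.0105,0],"roll":-0.105},{"gripper":-0.4,"translation":[-0.0007,-0.0105,0],"roll":-0.105},{"gripper":-0.4,"translation":[-0.0003,-0.007,0],"roll":-0.07},{"gripper":-0.4,"translation":[0,0,0],"roll":0}]'
python3 - <<'E'
from h import *
s=get_state(); m=R.from_rotvec(s['ee_rot']).as_matrix(); ax=np.array([.5864,-.0822]); r=s['ee_pos'][:2]-ax
print(s['ee_pos'],np.linalg.norm(r),'az',np.degrees(np.arctan2(r[1],r[0])),tool([0,0,0],s)[1],s['grip_width'],s['ft_force'],s['joints'][6])
im=capture('scene'); print(stripe(im,cam('scene'),ax)); cv2.imwrite('pics/s2.png',im[:,:,::-1])
im=capture('top'); cv2.imwrite('pics/t2.png',cv2.resize(im[150:350,230:520,::-1],None,fx=2.5,fy=2.5,interpolation=2))
E
```

```text
time_s: 4.88
ee_pos: [0.6315, 0.009, 0.0766]
ee_rot: [2.636, 1.706, 0.004]
ft_force: [0.2, -0.5, 0.0]
grip_width: 0.0257
finger_force: 0.0
time_s: 5.88
ee_pos: [0.5707, 0.0185, 0.0756]
ee_rot: [2.064, 2.367, 0.002]
ft_force: [0.5, 0.2, 0.1]
grip_width: 0.0257
finger_force: 0.0
[0.5706586  0.0185071  0.07558243] 0.1019299336778214 az 98.88394437581967 7.82 0.0256543996927065 [0.46477283 0.1513293  0.0584297 ] 0.276371443841433
(75, array([ 0.6063, -0.0795]), array([0.0132, 0.0392]), np.float64(-0.68), np.float64(7.66))
```

View pics/s2.png

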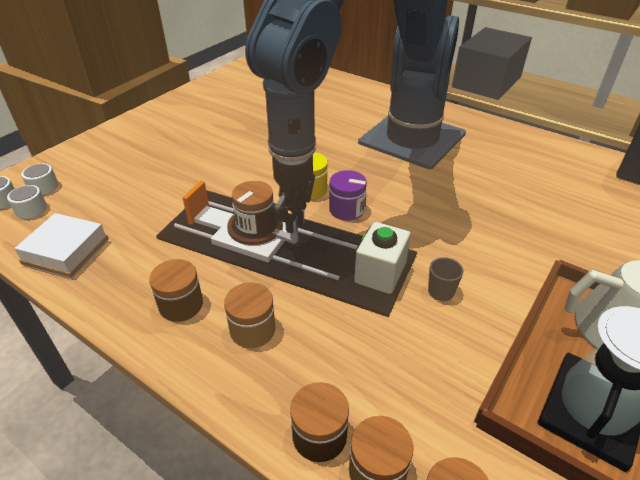

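The handle is captured and the jar turns with it: the stripe went from -33° to -1°.

```bash
python3 -m handwheel '[{"gripper":-0.4,"translation":[-0.0003,-0.007,0],"roll":-0.07},{"gripper":-0.4,"translation":[-0.0007,-0.0105,0],"roll":-0.105},{"gripper":-0.4,"translation":[-0.0007,-0.0105,0],"roll":-0.105},{"gripper":-0.4,"translation":[-0.0007,-0.0105,0],"roll":-0.105},{"gripper":-0.4,"translation":[-0.0007,-0.0105,0],"roll":-0.105},{"gripper":-0.4,"translation":[-0.0007,-0.0105,0],"roll":-0.105},{"gripper":-0.4,"translation":[-0.0007,-0.0105,0],"roll":-0.105},{"gripper":-0.4,"translation":[-0.0007,-0.0105,0],"roll":-0.105},{"gripper":-0.4,"translation":[-0.0003,-0.007,0],"roll":-0.07},{"gripper":-0.4,"translation":[0,0,0],"roll":0}]'
python3 - <<'E'
from h import *
s=get_state(); ax=np.array([.5864,-.0822]); r=s['ee_pos'][:2]-ax
print(s['ee_pos'],np.linalg.norm(r),'az',np.degrees(np.arctan2(r[1],r[0])),tool([0,0,0],s)[1],s['ft_force'],s['joints'][6])
im=capture('scene'); print(stripe(im,cam('scene'),ax))
E
```

```text
time_s: 7.22
ee_pos: [0.5, -0.0291, 0.0745]
ee_rot: [0.87, 3.018, -0.0]
ft_force: [0.4, 0.2, 0.0]
grip_width: 0.0254
finger_force: 0.0
[ 0.50004424 -0.02911991  0.07452777] 0.10136475353265012 az 148.42230257148984 57.84 [0.42418917 0.21535866 0.0376837 ] 0.9635780474335893
(66, array([ 0.5978, -0.0637]), array([0.0117, 0.0391]), np.float64(49.98), np.float64(58.39))
```

```bash
python3 -m handwheel '[{"gripper":-0.4,"translation":[-0.0003,-0.007,0],"roll":-0.07},{"gripper":-0.4,"translation":[-0.0007,-0.0105,0],"roll":-0.105},{"gripper":-0.4,"translation":[-0.0007,-0.0105,0],"roll":-0.105},{"gripper":-0.4,"translation":[-0.0007,-0.0105,0],"roll":-0.105},{"gripper":-0.4,"translation":[-0.0007,-0.0105,0],"roll":-0.105},{"gripper":-0.4,"translation":[-0.0007,-0.0105,0],"roll":-0.105},{"gripper":-0.4,"translation":[-0.0007,-0.0105,0],"roll":-0.105},{"gripper":-0.4,"translation":[-0.0003,-0.007,0],"roll":-0.07},{"gripper":-0.4,"translation":[0,0,0],"roll":0}]'
python3 - <<'E'
from h import *
s=get_state(); ax=np.array([.5864,-.0822]); r=s['ee_pos'][:2]-ax
print(s['ee_pos'],np.linalg.norm(r),'az',np.degrees(np.arctan2(r[1],r[0])),tool([0,0,0],s)[1],s['ft_force'],s['joints'][6])
for n in('scene','top'):
    im=capture(n); print(stripe(im,cam(n),ax)); cv2.imwrite(f'pics/{n}3.png',im[:,:,::-1])
i=cv2.imread('pics/scene3.png')[140:290,150:300];cv2.imwrite('pics/c3.png',cv2.resize(i,None,fx=4,fy=4,interpolation=2))
E
```

```text
time_s: 8.4
ee_pos: [0.4882, -0.1032, 0.0743]
ee_rot: [-0.326, 3.124, -0.0]
ft_force: [-0.0, 0.3, -0.1]
grip_width: 0.0255
finger_force: 0.0
[ 0.48821131 -0.10317682  0.07427118] 0.10040441148351126 az -167.9407386278268 101.93 [-0.01321383  0.28968437 -0.08607632] 1.633729972344462
(71, array([ 0.5817, -0.0605]), array([0.0131, 0.0377]), np.float64(91.71), np.float64(102.33))
(141, array([ 0.583 , -0.0614]), array([0.0136, 0.0395]), np.float64(92.45), np.float64(99.28))
```

View pics/c3.png

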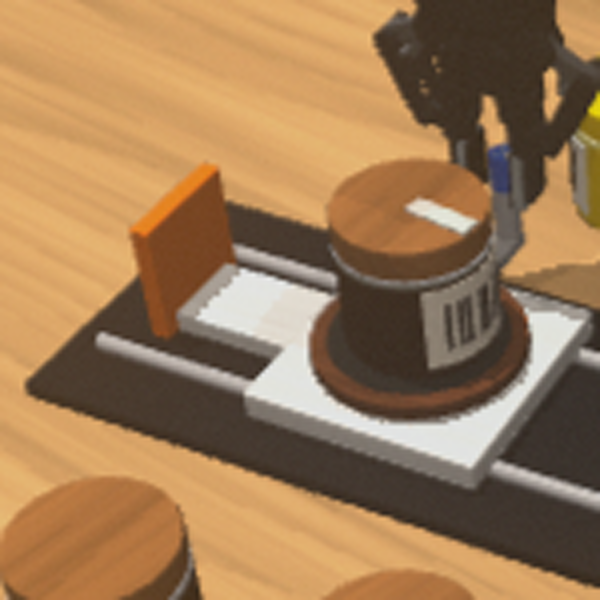

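The label now shows towards the scanner side (crop ~(460,320)). It needs about 9° more.

```bash
python3 -m handwheel '[{"gripper":-0.4,"translation":[-0.0003,-0.0075,0],"roll":-0.075},{"gripper":-0.4,"translation":[-0.0003,-0.0078,0],"roll":-0.075},{"gripper":-0.4,"translation":[0,0,0],"roll":0},{"gripper":-0.4,"translation":[0,0,0],"roll":0}]'
python3 - <<'E'
from h import *
ax=np.array([.5864,-.0822])
for n in('scene','top','scene','top'):
    im=capture(n); print(stripe(im,cam(n),ax))
E
```

```text
time_s: 9.0
ee_pos: [0.4921, -0.117, 0.0743]
ee_rot: [0.561, -3.091, -0.0]
ft_force: [0.5, 0.5, 0.5]
grip_width: 0.0253
finger_force: 0.0
(74, array([ 0.5785, -0.0619]), array([0.0137, 0.0381]), np.float64(100.51), np.float64(111.18))
(139, array([ 0.5801, -0.0623]), array([0.0135, 0.0395]), np.float64(101.77), np.float64(107.55))
(74, array([ 0.5785, -0.0619]), array([0.0137, 0.0381]), np.float64(100.51), np.float64(111.18))
(140, array([ 0.5801, -0.0623]), array([0.0136, 0.0394]), np.float64(101.65), np.float64(107.7))
```

```bash
python3 -m handwheel '[{"gripper":-0.3,"translation":[0,0.003,0],"roll":0},{"gripper":-0.3,"translation":[0,0,-0.02],"roll":0},{"gripper":-0.3,"translation":[0,0,-0.045],"roll":0},{"gripper":-0.3,"translation":[0,0,-0.05],"roll":0},{"gripper":-0.3,"translation":[0,0,-0.05],"roll":0},{"gripper":-1,"translation":[0,0,-0.04],"roll":0},{"gripper":-1,"translation":[0,0,0],"roll":0.18},{"gripper":-1,"translation":[0,0,0],"roll":0.18},{"gripper":-1,"translation":[0,0,0],"roll":0.18},{"gripper":-1,"translation":[0,0,0],"roll":0.18}]'
python3 -m handwheel '[{"gripper":-1,"translation":[0,0,0],"roll":0.18},{"gripper":-1,"translation":[0,0,0],"roll":0.18},{"gripper":-1,"translation":[0,0,0],"roll":0.18},{"gripper":-1,"translation":[0,0,0],"roll":0.18},{"gripper":-1,"translation":[0,0,0],"roll":0.18},{"gripper":-1,"translation":[0,0,0],"roll":0.13},{"gripper":-1,"translation":[0,0,0],"roll":0}]'
python3 - <<'E'
from h import *
ax=np.array([.5864,-.0822]); s=get_state(); print(tool([.622,-.265,.24],s),s['joints'][6])
for n in('scene','top','wrist'):
    im=capture(n); c=cam(n,s); cv2.imwrite(f'pics/{n}4.png',im[:,:,::-1])
    try: print(n,stripe(im,c,ax))
    except Exception as e: print(e)
print(proj(c,[[.5864,-.0822,.127],[.615,-.2295,.088]]))
E
```

```text
time_s: 10.45
ee_pos: [0.4908, -0.1145, 0.2793]
ee_rot: [-0.57, -3.089, -0.0]
ft_force: [-0.7, 1.0, 0.3]
grip_width: -0.0001
finger_force: 0.0
time_s: 11.32
ee_pos: [0.4909, -0.1144, 0.2792]
ee_rot: [-2.009, -2.415, 0.0]
ft_force: [-0.3, 0.3, -0.1]
grip_width: 0.0
finger_force: 0.0
(array([-0.172 ,  0.1015,  0.0392]), np.float64(10.49)) 0.3051956507950034
scene (74, array([ 0.5785, -0.0619]), array([0.0137, 0.0381]), np.float64(100.51), np.float64(111.18))
top (139, array([ 0.615 , -0.1016]), array([0.0255, 0.0808]), np.float64(51.5), np.float64(-34.18))
wrist (874, array([ 0.5796, -0.0616]), array([0.0128, 0.0394]), np.float64(101.0), np.float64(108.32))
[[451.01465694 204.31729753]
 [424.28630517 344.25952174]]
```

Run:
```python
from h import *
im=cv2.imread('pics/wrist4.png')[:,:,::-1].copy()
# pose not moved since
s=get_state(); c=cam('wrist',s)
ce,st,p=blob(im,*ORANGE); u=unproj(c,p,.088); w,v=np.linalg.eigh(np.cov(u.T)); print(u.mean(0),np.sqrt(12*w),np.degrees(np.arctan2(v[1,0],v[0,0])))
```

```text
[ 0.6164911  -0.22874099] [0.01113828 0.07199505] -79.73725932936549
```

View pics/wrist4.png

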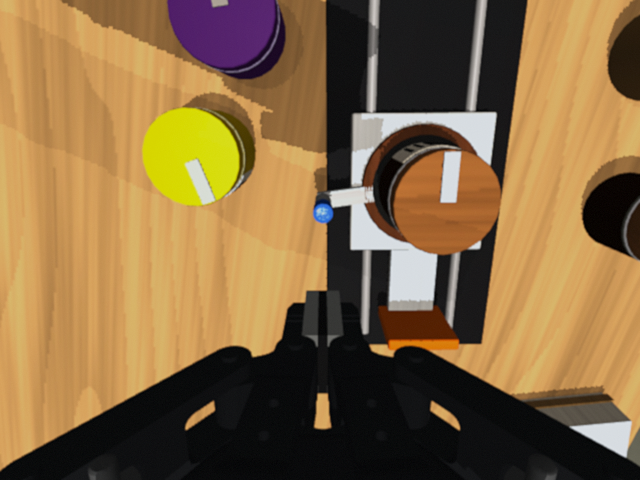

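Run:
```python
from h import *
c=cam('wrist',get_state())
im=cv2.imread('pics/wrist4.png')
g=cv2.cvtColor(im,cv2.COLOR_BGR2GRAY)
def cen(y,l,r):
    w=np.clip(g[y,l:r].astype(float)-90,0,None); return (w*np.arange(l,r)).sum()/w.sum(),y
for l0,l1 in ((375,366),(479,452)):
    pts=[cen(y,int(l0+(l1-l0)*y/330)-9,int(l0+(l1-l0)*y/330)+10) for y in list(range(5,100,5))+list(range(265,320,5))]
    u=unproj(c,pts,.02); d,_,_,_=cv2.fitLine(u.astype(np.float32),cv2.DIST_HUBER,0,.01,.01)[:4].ravel()[:4],0,0,0
    print(np.degrees(np.arctan2(d[1],d[0]))%180)
```

```text
101.01422
101.04677
```

```bash
python3 -m handwheel '[{"gripper":-1,"translation":[-0.043,0.0254,0],"roll":0},{"gripper":-1,"translation":[-0.043,0.0254,0],"roll":0},{"gripper":-1,"translation":[-0.043,0.0254,0],"roll":0},{"gripper":-1,"translation":[-0.043,0.0254,0],"roll":0},{"gripper":-1,"translation":[0,0,0.05],"roll":0},{"gripper":-1,"translation":[0,0,0.05],"roll":0},{"gripper":-1,"translation":[0,0,0.05],"roll":0},{"gripper":-1,"translation":[0,0,0.05],"roll":0},{"gripper":-1,"translation":[0,0,0.02],"roll":0},{"gripper":-1,"translation":[0,0,0],"roll":0}]'
python3 - <<'E'
from h import *
s=get_state(); d=np.array([np.cos(np.radians(101)),np.sin(np.radians(101))]); pf=np.array([.6158,-.2292])-.006*d
print(s['ee_pos'],(pf-s['ee_pos'][:2])@d,(pf-s['ee_pos'][:2])@[d[1],-d[0]],tool([0,0,0],s)[1])
print(tool([*(pf+.12*d),.058],s))
E
```

```text
time_s: 12.72
ee_pos: [0.621, -0.2651, 0.0574]
ee_rot: [-2.007, -2.413, 0.002]
ft_force: [0.0, 0.5, 1.4]
grip_width: -0.0003
finger_force: 0.0
[ 0.62096411 -0.26514444  0.05735076] 0.03026939654961718 0.0017892865651641672 10.5
(array([ 0.1503,  0.0005, -0.0003]), np.float64(10.5))
```

```bash
python3 -m handwheel '[{"gripper":-1,"translation":[0.008,0,0],"roll":0},{"gripper":-1,"translation":[0.006,0,0],"roll":0},{"gripper":-1,"translation":[0.003,0,0],"roll":0},{"gripper":-1,"translation":[0.003,0,0],"roll":0},{"gripper":-1,"translation":[0.004,0,0],"roll":0},{"gripper":-1,"translation":[0.006,0,0],"roll":0},{"gripper":-1,"translation":[0.007,0,0],"roll":0},{"gripper":-1,"translation":[0.008,0,0],"roll":0},{"gripper":-1,"translation":[0.008,0,0],"roll":0},{"gripper":-1,"translation":[0.006,0,0],"roll":0}]'
python3 -m handwheel '[{"gripper":-1,"translation":[0.008,0,0],"roll":0},{"gripper":-1,"translation":[0.008,0,0],"roll":0},{"gripper":-1,"translation":[0.008,0,0],"roll":0},{"gripper":-1,"translation":[0.008,0,0],"roll":0},{"gripper":-1,"translation":[0.008,0,0],"roll":0},{"gripper":-1,"translation":[0.007,0,0],"roll":0},{"gripper":-1,"translation":[0.006,0,0],"roll":0},{"gripper":-1,"translation":[0.005,0,0],"roll":0},{"gripper":-1,"translation":[0.003,0,0],"roll":0},{"gripper":-1,"translation":[0,0,0],"roll":0}]'
python3 - <<'E'
from h import *
s=get_state(); im=capture('top'); ax=np.array([.5864,-.0822])
cv2.imwrite('pics/t5.png',cv2.resize(im[170:350,200:500,::-1],None,fx=2.5,fy=2.5,interpolation=2))
print(s['ft_force'],s['ee_pos'])
im=capture('scene'); print(stripe(im,cam('scene'),ax+.09*np.array([-.191,.982])))
E
```

```text
time_s: 13.98
ee_pos: [0.6111, -0.2067, 0.0592]
ee_rot: [-2.009, -2.414, 0.0]
ft_force: [-0.4, -3.6, 2.4]
grip_width: 0.0001
finger_force: 1.7
time_s: 15.22
ee_pos: [0.6008, -0.1466, 0.0593]
ee_rot: [-2.01, -2.415, -0.002]
ft_force: [0.1, -0.2, 0.3]
grip_width: 0.0002
finger_force: 0.0
[ 0.07777837 -0.16998389  0.30093858] [ 0.60084418 -0.14660867  0.05932704]
(66, array([0.5599, 0.0338]), array([0.0132, 0.0322]), np.float64(99.45), np.float64(108.58))
```

View pics/t5.png

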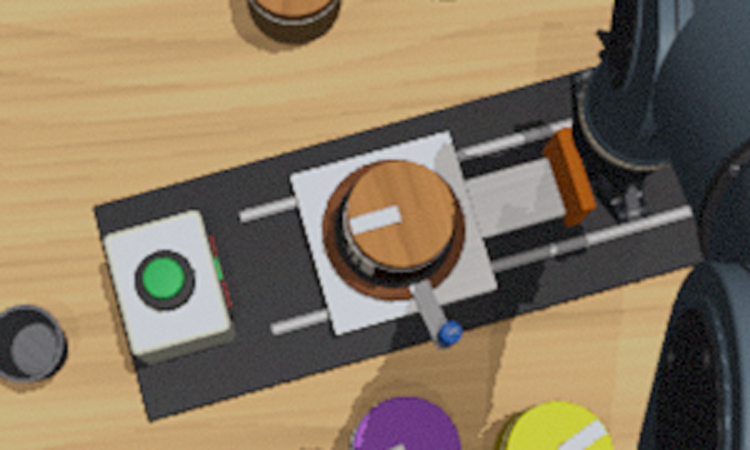

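```bash
python3 -m handwheel '[{"gripper":-1,"translation":[0.004,0,0],"roll":0},{"gripper":-1,"translation":[0.005,0,0],"roll":0},{"gripper":-1,"translation":[0.005,0,0],"roll":0},{"gripper":-1,"translation":[0.003,0,0],"roll":0},{"gripper":-1,"translation":[0.002,0,0],"roll":0}]'
python3 -m handwheel '[{"gripper":-1,"translation":[0.0015,0,0],"roll":0},{"gripper":-1,"translation":[0.001,0,0],"roll":0},{"gripper":-1,"translation":[0.001,0,0],"roll":0}]'
```

```text
time_s: 15.95
ee_pos: [0.5973, -0.1285, 0.0594]
ee_rot: [2.01, 2.414, 0.001]
ft_force: [1.8, -1.5, -0.1]
grip_width: 0.0
finger_force: 1.6
time_s: 16.32
ee_pos: [0.597, -0.1274, 0.0595]
ee_rot: [2.01, 2.411, -0.001]
ft_force: [5.7, -10.1, -3.4]
grip_width: -0.0001
finger_force: 5.3
```

```bash
python3 -m handwheel '[{"gripper":-1,"translation":[0.001,0,0],"roll":0},{"gripper":-1,"translation":[0,0,0],"roll":0}]'
python3 -m handwheel '[{"gripper":-1,"translation":[-0.01,0,0],"roll":0},{"gripper":-1,"translation":[-0.02,0,0],"roll":0},{"gripper":-1,"translation":[0,0,-0.04],"roll":0},{"gripper":-1,"translation":[0,0,-0.05],"roll":0},{"gripper":-1,"translation":[0,0,-0.05],"roll":0},{"gripper":-1,"translation":[0,0,-0.05],"roll":0},{"gripper":-1,"translation":[0,0,-0.03],"roll":0},{"gripper":-1,"translation":[-0.03,0,0],"roll":0},{"gripper":-1,"translation":[0,0,0],"roll":0}]'
python3 - <<'E'
from h import *
s=get_state(); d=np.array([-.191,.982]); ax=np.array([.5864,-.0822])+.12*d
for n in('scene','wrist'):
    im=capture(n); c=cam(n,s); cv2.imwrite(f'pics/{n}6.png',im[:,:,::-1])
    try: print(n,stripe(im,c,ax))
    except Exception as e: print(e)
g,st,p=blob(im,*ORANGE); u=unproj(c,p,.088).mean(0); print('plate travel',(u-np.array([.6158,-.2292]))@d,u)
g,st,p=blob(im,*GREEN); print(st,unproj(c,[g],.115)); print(tool([.531,.2025,.2],s))
E
```

```text
time_s: 16.58
ee_pos: [0.597, -0.1274, 0.0595]
ee_rot: [2.011, 2.409, -0.002]
ft_force: [5.5, -11.5, -3.5]
grip_width: -0.0001
finger_force: 5.7
time_s: 17.7
ee_pos: [0.6063, -0.187, 0.2795]
ee_rot: [2.015, 2.41, -0.002]
ft_force: [0.3, 1.0, -0.3]
grip_width: -0.0001
finger_force: 0.0
scene (81, array([0.5555, 0.0562]), array([0.0132, 0.0388]), np.float64(100.98), np.float64(111.2))
attempt to get argmax of an empty sequence
plate travel 0.11838872661827246 [ 0.59139926 -0.11338718]Traceback (most recent call last):
  File "<stdin>", line 8, in <module>
  File "h.py", line 21, in blob
    j=1+np.argmax(st[1:,4]); ys,xs=np.where(lab==j)
        ~~~~~~~~~^^^^^^^^^^
    return _wrapfunc(a, 'argmax', axis=axis, out=out, **kwds)
    return bound(*args, **kwds)
ValueError: attempt to get argmax of an empty sequence
```

View pics/wrist6.png

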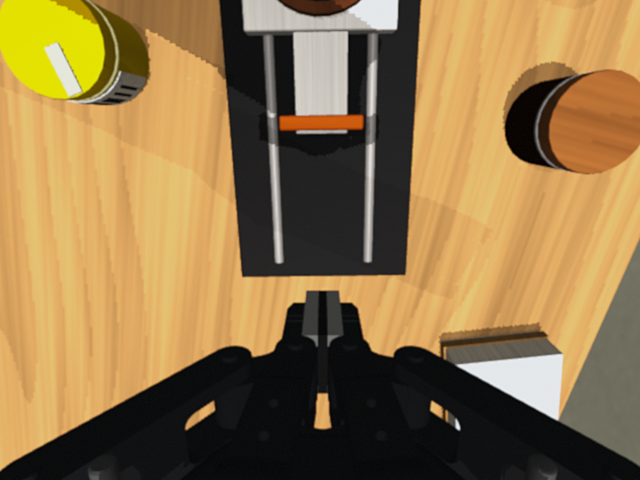

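Carriage home: the stop resisted about 13 N with no movement, and the stripe travelled 120 mm. The label direction is still 101°. Now the button.

```bash
python3 -m handwheel '[{"gripper":-1,"translation":[0.03,0,0],"roll":0},{"gripper":-1,"translation":[0.046,-0.001,0],"roll":0},{"gripper":-1,"translation":[0.046,-0.001,0],"roll":0},{"gripper":-1,"translation":[0.046,-0.001,0],"roll":0},{"gripper":-1,"translation":[0.046,-0.001,0],"roll":0},{"gripper":-1,"translation":[0.046,0,0],"roll":0},{"gripper":-1,"translation":[0.046,0,0],"roll":0},{"gripper":-1,"translation":[0.03,0,0],"roll":0},{"gripper":-1,"translation":[0,0,0],"roll":0}]'
python3 - <<'E'
from h import *
s=get_state(); im=capture('wrist'); c=cam('wrist',s); cv2.imwrite('pics/wrist7.png',im[:,:,::-1])
g,st,p=blob(im,*GREEN); print(st,g,unproj(c,[g],.115)); print(s['ee_pos'],tool([.531,.2025,.14],s),proj(c,[[.531,.2025,.115]]))
E
```

```text
time_s: 18.92
ee_pos: [0.5409, 0.1499, 0.2789]
ee_rot: [-2.002, -2.419, -0.0]
ft_force: [-0.3, -1.3, 0.7]
grip_width: -0.0003
finger_force: 0.0
[ 302  131   41   42 1385] [321.96173285 151.60144404] [[0.52995933 0.20256044]]
[0.54090564 0.14994694 0.27894178] (array([0.0533, 0.0003, 0.139 ]), np.float64(10.77)) [[323.26149394 151.93579632]]
```

```bash
python3 -m handwheel '[{"gripper":-1,"translation":[0.0267,0,0],"roll":0},{"gripper":-1,"translation":[0.0267,0,0],"roll":0},{"gripper":-1,"translation":[0,0,0.05],"roll":0},{"gripper":-1,"translation":[0,0,0.05],"roll":0},{"gripper":-1,"translation":[0,0,0.035],"roll":0},{"gripper":-1,"translation":[0,0,0],"roll":0}]'
python3 -m handwheel '[{"gripper":-1,"translation":[0,0,0.002],"roll":0},{"gripper":-1,"translation":[0,0,0.002],"roll":0},{"gripper":-1,"translation":[0,0,0],"roll":0}]'
```

```text
time_s: 19.73
ee_pos: [0.5313, 0.197, 0.1421]
ee_rot: [-2.01, -2.411, 0.008]
ft_force: [0.0, -0.2, 0.2]
grip_width: -0.0002
finger_force: 0.0
time_s: 20.1
ee_pos: [0.5331, 0.1989, 0.1413]
ee_rot: [2.01, 2.413, 0.002]
ft_force: [0.1, 0.2, 0.2]
grip_width: 0.0001
finger_force: 0.0
```

```bash
python3 -m handwheel '[{"gripper":-1,"translation":[0.004,-0.002,0],"roll":0},{"gripper":-1,"translation":[0,0,0.004],"roll":0},{"gripper":-1,"translation":[0,0,0.004],"roll":0},{"gripper":-1,"translation":[0,0,0],"roll":0}]'
python3 -m handwheel '[{"gripper":-1,"translation":[0,0,0.003],"roll":0},{"gripper":-1,"translation":[0,0,0.002],"roll":0},{"gripper":-1,"translation":[0,0,0],"roll":0}]'
python3 - <<'E'
from h import *
im=capture('scene'); i=im[200:300,330:430,::-1]; cv2.imwrite('pics/b8.png',cv2.resize(i,None,fx=5,fy=5,interpolation=2)); print(get_state()['ee_pos'])
E
```

```text
time_s: 20.6
ee_pos: [0.5297, 0.2023, 0.1318]
ee_rot: [-2.01, -2.414, 0.001]
ft_force: [-0.8, -0.4, -0.6]
grip_width: 0.0
finger_force: 0.0
time_s: 20.98
ee_pos: [0.5301, 0.2024, 0.1273]
ee_rot: [2.01, 2.414, 0.0]
ft_force: [-0.4, -0.2, 3.4]
grip_width: -0.0
finger_force: 1.5
[0.53008005 0.20237493 0.12744572]
```

View pics/b8.png

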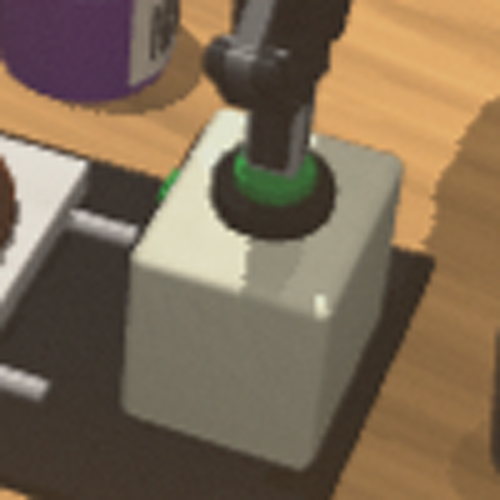

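The finger is on the button and contact has begun (3.4 N). I press on until the end stop shows.

```bash
python3 -m handwheel '[{"gripper":-1,"translation":[0,0,0.002],"roll":0},{"gripper":-1,"translation":[0,0,0.002],"roll":0},{"gripper":-1,"translation":[0,0,0],"roll":0}]'
python3 -m handwheel '[{"gripper":-1,"translation":[0,0,0.0015],"roll":0},{"gripper":-1,"translation":[0,0,0.001],"roll":0},{"gripper":-1,"translation":[0,0,0],"roll":0}]'
```

```text
time_s: 21.4
ee_pos: [0.5301, 0.2024, 0.124]
ee_rot: [2.01, 2.414, 0.001]
ft_force: [-1.8, -0.9, 12.0]
grip_width: -0.0003
finger_force: 6.0
time_s: 21.78
ee_pos: [0.5303, 0.2024, 0.1236]
ee_rot: [2.01, 2.413, 0.003]
ft_force: [-8.6, -3.9, 35.6]
grip_width: -0.0
finger_force: 17.7
```

Hard stop reached. Now release and check everything.

```bash
python3 -m handwheel '[{"gripper":-1,"translation":[0,0,-0.006],"roll":0},{"gripper":-1,"translation":[0,0,-0.01],"roll":0},{"gripper":-1,"translation":[0,0,-0.04],"roll":0},{"gripper":-1,"translation":[0,0,-0.05],"roll":0},{"gripper":-1,"translation":[0,0,-0.05],"roll":0},{"gripper":-1,"translation":[0,0,0],"roll":0}]'
python3 - <<'E'
from h import *
ax=np.array([.5864,-.0822])+.12*np.array([-.191,.982])
for n in('scene','top'):
    im=capture(n); print(stripe(im,cam(n),ax)); cv2.imwrite(f'pics/{n}9.png',im[:,:,::-1])
cv2.imwrite('pics/c9.png',cv2.resize(im[170:350,170:520,::-1],None,fx=2.2,fy=2.2,interpolation=2))
E
```

```text
time_s: 22.52
ee_pos: [0.5315, 0.2032, 0.2806]
ee_rot: [2.009, 2.412, 0.01]
ft_force: [-0.1, -0.6, -0.6]
grip_width: -0.0002
finger_force: 0.0
(81, array([0.5555, 0.0562]), array([0.0132, 0.0388]), np.float64(100.98), np.float64(111.2))
(145, array([0.5568, 0.0562]), array([0.0134, 0.0403]), np.float64(101.18), np.float64(107.89))
```

View pics/scene9.png

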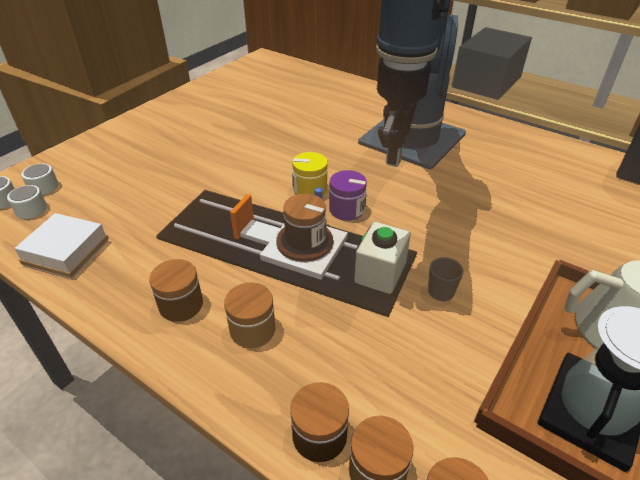

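The jar (305,225) stands upright with its label facing the scanner. The carriage is home, the button (385,233) is up, and the spare jars and cup are where they were.

```bash
python3 -c "from station import job_done; print(job_done())"
```

```text
the job is handed in; nothing more can be done
None
```

The jar is booked in and the job handed in: the label squarely faces the scanner (within about 0.2° of the slide by the cameras), the carriage is home against its stop, and the button was pressed to its hard stop and released, with the spare jars and cup untouched.

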